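Walk the dapping block round to face the fence

ROBOT

A 7-joint arm with a two-finger parallel gripper is mounted at the origin on the work surface. World frame = base frame: x ahead of the robot, y to its left, z up, the work surface at z = 0. Lengths are in m, angles in rad, forces in N, time in s.
With the tool pointing down it reaches from about 0.425 to 0.95 m from the base axis. Payload 4.7 kg.
Tool frame: the origin (TCP) lies midway between the tips of the shut fingers; the grasp point (between the pads) lies 19 mm behind it; z points along the fingers, x is the direction in which the jaws open and shut, and the axes are right-handed (so a half turn about z gives the same grasp; the last joint's range is limited). The gripper opens to 87 mm and grips with 3 to 60 N. Pads are 19 mm wide; open, the fingers measure 117 mm over their backs; the gripper's body (75 mm by 190 mm) begins 51 mm behind the grasp point.
Start: joints at [-1.277, 0.469, -0.049, 1.532, 0.024, 1.141, -0.082], TCP at [0.214, 0.64, 0.223] pointing down, gripper open.
Joint ranges: [-2.59, 2.59], [-0.33, 1.99], [-1.39, 1.29], [0.1, 2.45], [-1.04, 4.18], [0.21, 1.99], [-2.66, 2.66]. Speed limits (rad/s): [2.57, 2.57, 3.14, 3.14, 3.14, 3.14, 3.14].

INTERFACE

Orientations are given as [roll, pitch, yaw] about the fixed x, y, z axes, in that order (R = Rz(yaw) Ry(pitch) Rx(roll)).
In Python, from plant import env gives the robot as it stands.
- The arm moves only by the tool move_arm, never from a script. Its argument "targets" is text: rows parted by semicolons, each of 7 numbers parted by spaces: the shift along the tool's x, y, z in m, then the turn, a rotation vector about the tool's x, y, z in rad, then the closure, from 0 (fully open) to 1 (shut). A call has 1 to 12 rows; each row is the pose to reach, as a shift and turn from the pose measured when the call began, along the tool's axes at that moment; what a row does not reach only later rows make up. A row lasts 1/10 s, in which the tool goes at most 50 mm and 8.59 degrees, less where a joint would pass 70% of its speed; a pose out of reach is approached as far as the arm can. A call with a gripper value outside its range is refused whole. The fingers move at their own pace and stop on an object; the grip force is fixed at half the most. Time passes only in rows, so rows that repeat a pose let the fingers close. It gives the time, the measured TCP pose, the force and the opening at its end, in the units of the state.
- env.read_state(): the state, without advancing time (a new reading comes with each control period).
- env.capture(name): name is "side" or "top"; returns the picture (384x512x3 uint8, blue, green, red); there is no depth.
- env.camera_params(name): a dict with "intrinsics" (3x3 intrinsics, pixels), "R" (3x3) and "t" (3): a world point X has camera coordinates R X + t. Camera axes: x right, y down, z forward; pixel columns grow to the right and rows downward; lengths in m; the calibration is good to about 2 mm. A picture is of the moment at which its call begins. camera_params takes no time and is no camera call.
- env.hand_in(): hands the job in, once; it reports no verdict.
The state is a dict: "clock": time; "joints": joint angles; "joint_velocities": joint speeds; "tau": joint torques, N m; "tool_pos": TCP position; "tcp_rot": TCP orientation; "force": force on the tool from outside, world axes, zero at the start; "torque": the same for the moment, N m; "grip_width": finger opening in m.
Only numpy, scipy, OpenCV 4.12 (cv2) and the standard library are available. Lean on these libraries where they do the work, as an engineer would, in place of code of your own. Each camera call takes 0.05 s, during which the arm holds its last target. There are 200 camera calls.

TASK

Walk the heavy steel dapping block round on the bench with pushes of the fingertips until its small-cup side is flush against the front of the steel fence, with the whole of that side backed by the fence. Have it nearly square to the fence before it comes up against it, so that no corner digs in. Only push the block: never grip, straddle, tip or lift it; and leave the finial, the lamp cup and the anvil stake where they stand.

Things in the scene. Friction and masses are not known exactly. Their poses are not given: they have to be found in the camera images.
- dapping_block: Loose flat block of blackened steel, about 2 kg (sliding takes 7 to 14 N): 90 mm along its own x, 100 mm along y, 32 mm high. Origin: centre of its underside, z up. Its top has bright round cups in three rows along y: two large (36 mm) by the -x side, three middling (20 mm), five small (10 mm) by the +x side, which is the side that must end against the fence.
- block_back (a point): Middle of the upright small-cup side face of the block, 45 mm along +x from the block's centre, 16 mm above the underside; axes as the block's.
- fence_face (a point): Middle of the front face of the fence, 16 mm above the bench; x points into the fence, away from the block. The fence is a fixed steel angle, 230 mm long along y, its upright leg 30 mm high and 6 mm thick, its foot with two bolts running 46 mm back from the face. When the block sits flush, its x axis points along this x axis and block_back has x = 0 in this frame.
- finial: Bystander: loose brass onion-dome finial standing upright, 40 mm across, 72 mm high. Origin: centre of its underside.
- lamp_cup: Bystander: loose open copper lamp cup standing upright on a narrow foot, 66 mm across the rim, 48 mm high. Origin: centre of its underside.
- anvil_stake: Bystander: loose small cast-iron anvil stake, 69 mm high, foot 60 mm along x by 75 mm along y; its face and horn run along y from +44 mm to -82 mm (horn end). Origin: centre of the foot's underside.

How it is judged:
By the outcome, as a careful person would: the job done as asked, in the order asked, and still so for the second after the job is handed in, with the robot touching nothing.
It also fails if it takes over 72 s, if anything falls off the work surface, if the arm or the gripper's body presses on something with over 40 N, if the wrist force passes 120 N, or if a joint passes its speed limit or range.

## Working session

There is one attempt and no reset: what is moved stays moved. The work goes in short steps, Python scripts to look and compute and a tool call to move; the robot and the scene stay as the last step left them, time stands still between calls to the robot, and variables do not carry over. Pictures are saved under pics/ and viewed, about 8 in all and at most 12, crops included, and the job is handed in when it is done.

Besides the shell and the picture viewer there is one more tool, called as name(argument=value, ...) on one line, values as JSON. move_arm: Moves the arm, as the interface text tells. Its arguments: {"type":"object","properties":{"targets":{"type":"string"}},"required":["targets"]}

```bash
mkdir -p pics; ls
python3 - <<'E'
from plant import env
import cv2
for n in("top","side"):
    cv2.imwrite(f"pics/{n}0.png",env.capture(n)); p=env.camera_params(n); print(n,p["intrinsics"],p["R"],p["t"])
s=env.read_state(); print(s)
E
```

```text
pics
top [[351.10413059   0.         252.5006705 ]
 [  0.         351.10413059 186.73949067]
 [  0.           0.           1.        ]] [[-2.17758695e-03 -9.99831524e-01  1.82258458e-02]
 [-9.95884299e-01  5.16863276e-04 -9.06321973e-02]
 [ 9.06075077e-02 -1.83481932e-02 -9.95717642e-01]] [-7.43008595e-04  6.44894053e-01  8.22397842e-01]
side [[378.93823828   0.         259.88410959]
 [  0.         378.93823828 192.49993174]
 [  0.           0.           1.        ]] [[ 0.99598457 -0.08667829 -0.02239654]
 [-0.06971518 -0.59398405 -0.8014504 ]
 [ 0.05616516  0.79979361 -0.59764175]] [-0.65255944  0.08052274  0.76092412]
{'clock': 0.1, 'joints': array([-1.27687371,  0.46939626, -0.04862679,  1.53354984,  0.02413574,
        1.14102981, -0.08229743]), 'joint_velocities': array([-9.89455892e-05, -1.45795819e-03,  9.72659762e-05, -4.31258430e-03,
        5.24698317e-04,  4.39460302e-04, -7.30549493e-05]), 'tau': array([-2.75039001e-04, -5.09168565e+01, -8.16509128e-02, -2.36830062e+01,
       -6.14715577e-02,  3.44734790e-02,  6.07627067e-05]), 'tool_pos': array([0.21394832, 0.63962902, 0.22159101]), 'tcp_rot': array([3.14151176e+00, 1.79434137e-03, 1.24804801e+00]), 'force': array([ 0.19107964,  0.16031427, -0.57509222]), 'torque': array([-0.04272615,  0.0101651 ,  0.01198183]), 'grip_width': 0.08686920946353677}
```

View pics/top0.png

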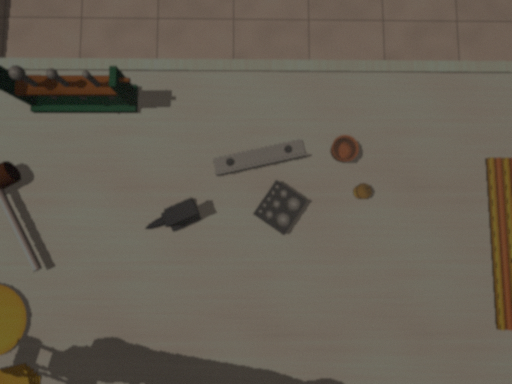

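View pics/side0.png

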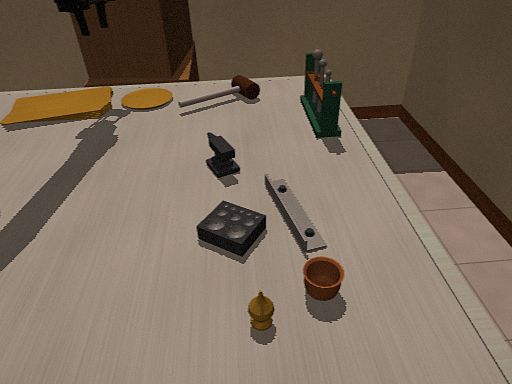

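```bash
cat > h.py <<'E'
import numpy as np, cv2
from plant import env
def ray(n,px,z):
    p=env.camera_params(n); d=p["R"].T@np.linalg.solve(p["intrinsics"],[px[0],px[1],1.]); c=-p["R"].T@p["t"]
    return c+d*(z-c[2])/d[2]
def proj(n,X):
    p=env.camera_params(n); q=p["intrinsics"]@(p["R"]@np.asarray(X,float)+p["t"]); return q[:2]/q[2]
def crop(n,x0,y0,x1,y1,s,out,im=None):
    im=env.capture(n) if im is None else im
    c=cv2.resize(im[y0:y1,x0:x1],None,fx=s,fy=s,interpolation=cv2.INTER_CUBIC)
    c=np.clip((c/255.)**0.6*255*1.2,0,255).astype(np.uint8); 
    cv2.imwrite(out,c); return im
E
python3 - <<'E'
from h import *
im=cv2.imread("pics/top0.png"); crop("top",140,125,385,245,3,"pics/c0.png",im)
E
```

```text
(no output)
```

View pics/c0.png

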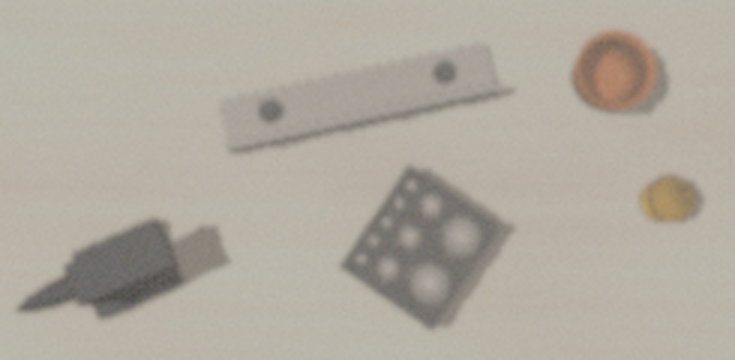

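```bash
cat >> h.py <<'E'
def block(im,show=False):
    """block pose from top picture: top-face outline + cups"""
    g=cv2.cvtColor(im,cv2.COLOR_BGR2GRAY)
    return g
E
python3 - <<'E'
from h import *
for n in("top","side"):
    p=env.camera_params(n); print(n,"cam",-p["R"].T@p["t"])
g=cv2.cvtColor(cv2.imread("pics/top0.png"),cv2.COLOR_BGR2GRAY)
f=lambda x,y:(140+x/3-.33,125+y/3-.33)
for l,pts,z in(("fence",[(232,150),(497,91),(488,44),(221,100)],.03),("block",[(411,167),(512,228),(433,327),(345,265)],.032),
  ("cup",[(615,72)],.048),("finbase",[(668,200)],.03),("anvil foot",[(100,318),(180,278)],0.0),("anviltop",[(18,310),(157,220)],.069)):
    print(l); [print(q,ray("top",f(*q),z).round(4)) for q in pts]
print(proj("top",[.6,0,.03]))
np.set_printoptions(linewidth=400)
print(g[176:236:1,252:314:2])
x=260;print(g[150:170,225],g[145:168,260],g[140:160,295])
E
```

```text
top cam [0.56772282 0.01401331 0.87733775]
side cam [ 0.61281536 -0.61731576  0.50467993]
fence
(232, 150) [0.6743 0.0845 0.03  ]
(497, 91) [ 0.7229 -0.1313  0.03  ]
(488, 44) [ 0.7619 -0.1245  0.03  ]
(221, 100) [0.7152 0.0937 0.03  ]
block
(411, 167) [ 0.6602 -0.0602  0.032 ]
(512, 228) [ 0.6108 -0.1413  0.032 ]
(433, 327) [ 0.5318 -0.0767  0.032 ]
(345, 265) [ 0.5813 -0.0066  0.032 ]
cup
(615, 72) [ 0.7351 -0.2234  0.048 ]
finbase
(668, 200) [ 0.6335 -0.269   0.03  ]
anvil foot
(100, 318) [0.5387 0.1946 0.    ]
(180, 278) [0.5713 0.1292 0.    ]
anviltop
(18, 310) [0.5471 0.2424 0.069 ]
(157, 220) [0.6154 0.1382 0.069 ]
[251.87764549 205.24821758]
[[105 103 103 ... 105 104 105]
 [105 102 103 ... 106 104 105]
 [105 103 104 ... 105 106 103]
 ...
 [108 107 108 ... 104 106 106]
 [107 106 106 ... 105 105 104]
 [106 106 104 ... 105 105 106]]
[107 106 107 106 103  95  93  90  89  88  85  84  84  85  89  90  92  91  92  93] [108 104 101  94  93  89  90  90  89  89  89  88  88  88  89  88  88  86  85  79  67  61  72] [99 93 94 91 90 90 91 90 90 89 91 90 89 90 85 86 84 72 62 74]
```

Run:
```python
from h import *
g=cv2.cvtColor(cv2.imread("pics/top0.png"),cv2.COLOR_BGR2GRAY)
print([int(v) for v in g[205,248:320]]); print([int(v) for v in g[220,248:320]]);print([int(v) for v in g[172:240,284]])
# fence front edge: darkest row per column, half-way rise above
P=[]
for x in range(222,296):
    yc=170.5-(x-217)*59/265; r=np.arange(int(yc)-7,int(yc)+6); c=g[r,x].astype(float)
    k=int(c.argmin()); lo=c[k]; hi=np.median(c[:5]); h=(lo+hi)/2
    j=max(i for i in range(k) if c[i]>h); P.append((x,r[j]+(c[j]-h)/(c[j]-c[j+1])))
P=np.array(P,np.float32); v=cv2.fitLine(P,cv2.DIST_HUBER,0,.01,.01).ravel(); print(v)
A,B=[ray("top",v[2:]+v[:2]*t,.03) for t in(-40,40)]; d=(B-A)/np.linalg.norm(B-A); print(A,B,"normal yaw deg",np.degrees(np.arctan2(d[1],d[0]))+90)
roi=g[176:238,250:314]
for th in(50,55,60,65,70):
    m=(roi<th).astype(np.uint8); c=max(cv2.findContours(m,0,2)[0],key=cv2.contourArea)
    r=cv2.minAreaRect(c); w=np.array([ray("top",q+[250,176],.032)[:2] for q in cv2.boxPoints(r)]); print(th,w.round(4).tolist(),np.linalg.norm(w-np.roll(w,1,0),axis=1).round(4),w.mean(0).round(4))
```

```text
[105, 105, 106, 106, 106, 105, 106, 103, 104, 98, 85, 65, 54, 55, 60, 69, 79, 73, 60, 51, 53, 50, 52, 53, 59, 66, 75, 81, 84, 81, 73, 64, 56, 51, 50, 49, 48, 50, 55, 60, 68, 78, 79, 86, 86, 90, 90, 90, 82, 79, 72, 64, 54, 50, 51, 55, 59, 63, 66, 70, 81, 95, 102, 102, 104, 104, 105, 104, 104, 104, 104, 104]
[107, 107, 108, 105, 107, 109, 106, 104, 108, 106, 106, 103, 101, 92, 79, 69, 55, 53, 51, 53, 50, 48, 49, 48, 49, 51, 50, 50, 58, 66, 75, 82, 85, 87, 94, 96, 91, 87, 80, 77, 72, 60, 52, 49, 53, 56, 63, 66, 67, 71, 80, 93, 100, 103, 104, 104, 105, 104, 105, 105, 106, 103, 105, 105, 103, 104, 105, 105, 103, 104, 107, 105]
[106, 106, 104, 106, 106, 104, 102, 104, 99, 98, 85, 72, 63, 57, 53, 47, 54, 58, 69, 78, 86, 90, 84, 77, 69, 61, 50, 50, 50, 50, 52, 51, 51, 48, 49, 47, 49, 53, 47, 50, 55, 63, 73, 80, 85, 86, 93, 94, 91, 88, 80, 76, 71, 65, 58, 54, 52, 51, 49, 48, 52, 60, 77, 94, 103, 106, 107, 107]Traceback (most recent call last):
  File "<stdin>", line 9, in <module>
ValueError: max() iterable argument is empty
```

```bash
cat >> h.py <<'E'
def edge(g,a,b,z,n=(0,0),lev=None,hw=5,outside='bright'):
    """fit world line near pixel segment a-b; profile runs along the normal, half level crossing. returns (pt,dir,rms px)"""
    a,b=np.array(a,float),np.array(b,float); t=(b-a)/np.linalg.norm(b-a); nn=np.array([t[1],-t[0]])
    s=np.arange(-hw,hw+.01,.1); P=[]
    for u in np.linspace(.12,.88,40):
        q=a+(b-a)*u+s[:,None]*nn
        c=cv2.remap(g.astype(np.float32),q[:,:1].astype(np.float32),q[:,1:].astype(np.float32),cv2.INTER_LINEAR).ravel()
        h=(c.max()+c.min())/2 if lev is None else lev
        k=np.where((c[:-1]-h)*(c[1:]-h)<=0)[0]
        if len(k): P.append(q[k[np.abs(k-len(s)//2).argmin()]])
    P=np.array(P,np.float32); v=cv2.fitLine(P,cv2.DIST_HUBER,0,.01,.01).ravel().astype(float)
    r=np.abs((P-v[2:])@np.array([-v[1],v[0]]))
    if v[:2]@t<0: v[:2]*=-1
    A,B=[ray("top",v[2:]+v[:2]*k,z)[:2] for k in(-20,20)]
    return (A+B)/2,(B-A)/np.linalg.norm(B-A),np.median(r),len(P)
def inter(l,m):
    k=np.linalg.solve(np.c_[l[1],-m[1]],m[0]-l[0]); return l[0]+k[0]*l[1]
E
python3 - <<'E'
from h import *
im=cv2.imread("pics/top0.png");g=cv2.cvtColor(im,cv2.COLOR_BGR2GRAY)
f=lambda x,y:(140+x/3-.33,125+y/3-.33)
fe=edge(g,f(232,150),f(497,91),.03,lev=76,hw=3); print("fence",fe,np.degrees(np.arctan2(fe[1][1],fe[1][0]))+90)
c=[(411,167),(507,228),(433,325),(345,265)]; L=[]
for i,lv in enumerate((78,59,78,78)):
    L.append(edge(g,f(*c[i]),f(*c[(i+1)%4]),.032,lev=lv,hw=4)); d=L[-1][1]; print(L[-1],np.degrees(np.arctan2(d[1],d[0])))
w=np.array([inter(L[i-1],L[i]) for i in range(4)]); print(w.round(4),np.linalg.norm(w-np.roll(w,-1,0),axis=1),w.mean(0))
m=np.zeros_like(g); px=np.array([proj("top",[*(w.mean(0)+(q-w.mean(0))*.93),.032]) for q in w]); cv2.fillPoly(m,[px.round().astype(int)],255)
n,l,s,ce=cv2.connectedComponentsWithStats(((g>60)&(m>0)).astype(np.uint8))
for i in range(1,n): print(s[i,4],ray("top",ce[i],.032)[:2].round(4))
E
```

```text
fence (array([ 0.69883245, -0.016716  ]), array([ 0.22007675, -0.97548256]), np.float64(0.09755200147696996), 40) 12.71354112009712
(array([ 0.6392124 , -0.10112006]), array([-0.56486478, -0.82518348]), np.float64(0.08225621956808027), 40) -124.39290195825868
(array([ 0.57178803, -0.10550445]), array([-0.82309038,  0.5679104 ]), np.float64(0.12738594212623866), 40) 145.39536047765603
(array([ 0.55078762, -0.04473703]), array([0.57106865, 0.82090231]), np.float64(0.039103560872717935), 40) 55.17522039642192
(array([ 0.62346676, -0.03142478]), array([ 0.82521993, -0.56481154]), np.float64(0.06540032315024291), 40) -34.38920523299607
[[ 0.6667 -0.061 ]
 [ 0.6155 -0.1357]
 [ 0.529  -0.076 ]
 [ 0.5805 -0.002 ]] [0.09052065 0.10510329 0.09012806 0.10442322] [ 0.59794011 -0.06868003]
7 [ 0.6582 -0.0634]
13 [ 0.646  -0.0598]
1 [ 0.644  -0.0876]
1 [ 0.6391 -0.0948]
12 [ 0.631  -0.0505]
44 [ 0.6292 -0.0757]
2 [ 0.6355 -0.1008]
2 [ 0.6306 -0.108 ]
2 [ 0.6257 -0.1152]
14 [ 0.6161 -0.0401]
131 [ 0.6042 -0.1   ]
2 [ 0.6209 -0.1224]
2 [ 0.616  -0.1296]
45 [ 0.6042 -0.0581]
13 [ 0.6018 -0.0295]
10 [ 0.5861 -0.019 ]
45 [ 0.5785 -0.0409]
137 [ 0.5668 -0.0737]
```

```bash
cat >> h.py <<'E'
def plan(*wp):
    s=env.read_state(); p=s["tool_pos"]; y0=s["tcp_rot"][2]; c,n=np.cos(y0),np.sin(y0)
    print("now",s["clock"].__round__(2),p.round(4),"yaw",np.degrees(y0).round(2),"F",s["force"].round(1),"w",round(s["grip_width"],4), "rp",s["tcp_rot"][:2].round(3))
    for x,y,z,yaw,g in wp:
        d=np.array([x,y,z])-p; dy=(np.radians(yaw)-y0+np.pi)%(2*np.pi)-np.pi
        print("%.3f %.3f %.3f 0 0 %.3f %.2f"%(c*d[0]+n*d[1],n*d[0]-c*d[1],-d[2],-dy,g))
E
python3 - <<'E'
from h import *
plan((.45,.40,.2,35,.54),(.53,.15,.2,0,.54),(.54,-.126,.15,-34.6,.54))
E
```

```text
now 0.1 [0.2139 0.6396 0.2216] yaw 71.51 F [ 0.2  0.2 -0.6] w 0.0869 rp [3.142e+00 2.000e-03]
-0.152 0.300 0.022 0 0 0.637 0.54
-0.364 0.455 0.022 0 0 1.248 0.54
-0.623 0.552 0.072 0 0 1.852 0.54
```

move_arm(targets="-0.04 0.08 0.01 0 0 0.15 0.54; -0.08 0.16 0.01 0 0 0.3 0.54; -0.12 0.24 0.02 0 0 0.45 0.54; -0.15 0.3 0.02 0 0 0.64 0.54; -0.15 0.3 0.02 0 0 0.64 0.54; -0.15 0.3 0.02 0 0 0.64 0.54; -0.25 0.38 0.02 0 0 0.95 0.54; -0.36 0.455 0.02 0 0 1.25 0.54; -0.36 0.455 0.02 0 0 1.25 0.54; -0.36 0.455 0.02 0 0 1.25 0.54; -0.36 0.455 0.02 0 0 1.25 0.54; -0.36 0.455 0.02 0 0 1.25 0.54")

```text
clock: 1.3
tool_pos: [0.5315, 0.1511, 0.2021]
tcp_rot: [3.139, 0.001, -0.003]
force: [0.3, 0.3, 0.2]
grip_width: 0.0398
```

Run:
```python
from h import *
plan((.54,-.126,.15,-34.6,.54),(.54,-.126,.012,-34.6,.54))
```

```text
now 1.3 [0.5315 0.1511 0.2021] yaw -0.19 F [0.3 0.3 0.2] w 0.0398 rp [3.139e+00 1.000e-03]
0.009 0.277 0.052 0 0 0.601 0.54
0.009 0.277 0.190 0 0 0.601 0.54
```

move_arm(targets="0.003 0.05 0.02 0 0 0.12 0.54; 0.005 0.1 0.03 0 0 0.25 0.54; 0.007 0.15 0.04 0 0 0.4 0.54; 0.009 0.2 0.05 0 0 0.5 0.54; 0.009 0.25 0.05 0 0 0.6 0.54; 0.009 0.277 0.052 0 0 0.6 0.54; 0.009 0.277 0.052 0 0 0.6 0.54; 0.009 0.277 0.052 0 0 0.6 0.54; 0.009 0.277 0.1 0 0 0.6 0.54; 0.009 0.277 0.15 0 0 0.6 0.54; 0.009 0.277 0.18 0 0 0.6 0.54; 0.009 0.277 0.19 0 0 0.6 0.54")

```text
clock: 2.5
tool_pos: [0.5373, -0.1232, 0.0094]
tcp_rot: [3.138, 0.006, -0.6]
force: [-0.7, 0.4, -0.1]
grip_width: 0.0401
```

Run:
```python
from h import *
plan((.54,-.126,.012,-34.6,.54))
crop("side",170,140,370,290,4,"pics/s1.png")
```

```text
now 2.5 [ 0.5373 -0.1232  0.0094] yaw -34.37 F [-0.7  0.4 -0.1] w 0.0401 rp [3.138 0.006]
0.004 0.001 -0.003 0 0 0.004 0.54
```

View pics/s1.png

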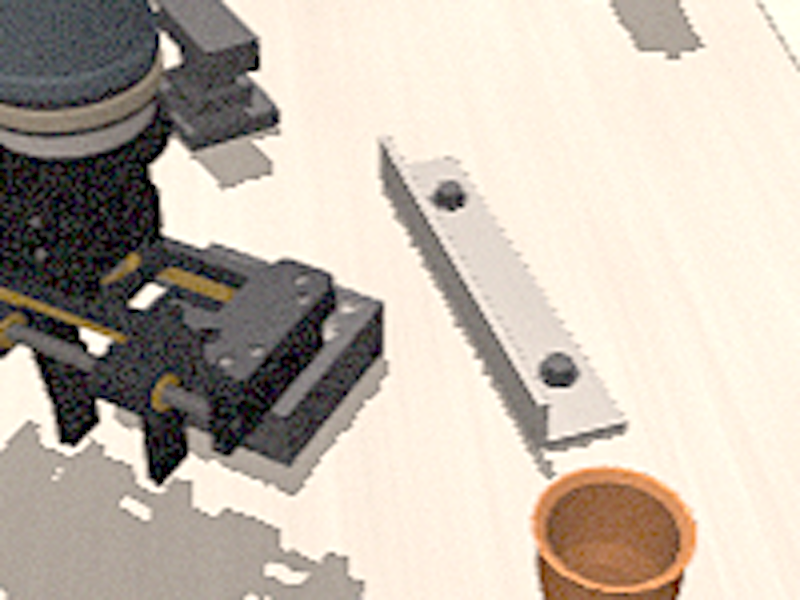

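```bash
cat >> h.py <<'E'
def turn(p0,yaw0,cor,degs,z=.010,g=.54):
    out=[]
    for a in degs:
        r=np.radians(a); R=np.array([[np.cos(r),-np.sin(r)],[np.sin(r),np.cos(r)]]); q=np.array(cor)+R@(np.array(p0)-cor); out.append((*q,z,yaw0+a,g))
    return out
E
python3 - <<'E'
from h import *
plan((.547,-.116,.01,-34.6,.54),*turn((.5547,-.1051),-34.6,(.639,-.097),[0,-2,-4.5,-7,-9.5,-12,-14.5,-17,-19.5,-22]))
E
```

```text
now 2.55 [ 0.5378 -0.1238  0.0098] yaw -34.4 F [ 0.   0.7 -0.5] w 0.04 rp [3.138 0.005]
0.003 -0.012 -0.000 0 0 0.004 0.54
0.003 -0.025 -0.000 0 0 0.004 0.54
0.002 -0.027 -0.000 0 0 0.038 0.54
-0.001 -0.030 -0.000 0 0 0.082 0.54
-0.003 -0.033 -0.000 0 0 0.126 0.54
-0.005 -0.036 -0.000 0 0 0.169 0.54
-0.006 -0.040 -0.000 0 0 0.213 0.54
-0.008 -0.043 -0.000 0 0 0.257 0.54
-0.010 -0.046 -0.000 0 0 0.300 0.54
-0.011 -0.050 -0.000 0 0 0.344 0.54
-0.012 -0.053 -0.000 0 0 0.388 0.54
```

move_arm(targets="0.003 -0.012 0 0 0 0.004 0.54; 0.003 -0.02 0 0 0 0.004 0.54; 0.003 -0.025 0 0 0 0.004 0.54; 0.002 -0.027 0 0 0 0.038 0.54; -0.001 -0.03 0 0 0 0.082 0.54; -0.003 -0.033 0 0 0 0.126 0.54; -0.005 -0.036 0 0 0 0.169 0.54; -0.006 -0.04 0 0 0 0.213 0.54; -0.008 -0.043 0 0 0 0.257 0.54; -0.01 -0.046 0 0 0 0.3 0.54; -0.011 -0.05 0 0 0 0.344 0.54; -0.012 -0.053 0 0 0 0.388 0.54")

```text
clock: 3.75
tool_pos: [0.5539, -0.0766, 0.0111]
tcp_rot: [3.129, 0.004, -0.991]
force: [-11.7, -7.1, 9.7]
grip_width: 0.0399
```

Run:
```python
from h import *
crop("side",170,140,370,290,4,"pics/s2.png")
plan(*turn((.5547,-.1051),-34.6,(.639,-.097),[-22,-24.5,-27,-29.5,-32,-34.5,-37,-39.5,-42.7]))
```

```text
now 3.8 [ 0.5542 -0.076   0.011 ] yaw -56.84 F [-11.9  -7.1   9.6] w 0.0398 rp [3.13  0.004]
-0.001 -0.005 0.001 0 0 -0.004 0.54
-0.003 -0.008 0.001 0 0 0.039 0.54
-0.005 -0.011 0.001 0 0 0.083 0.54
-0.007 -0.014 0.001 0 0 0.127 0.54
-0.009 -0.017 0.001 0 0 0.170 0.54
-0.011 -0.020 0.001 0 0 0.214 0.54
-0.013 -0.023 0.001 0 0 0.258 0.54
-0.014 -0.027 0.001 0 0 0.301 0.54
-0.016 -0.031 0.001 0 0 0.357 0.54
```

View pics/s2.png

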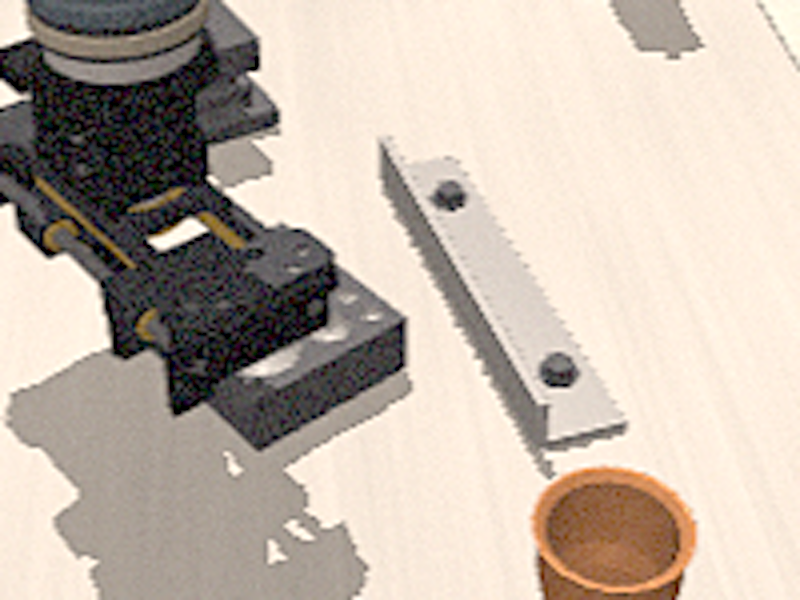

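move_arm(targets="-0.001 -0.005 0 0 0 0 0.54; -0.003 -0.008 0 0 0 0.039 0.54; -0.005 -0.011 0 0 0 0.083 0.54; -0.007 -0.014 0 0 0 0.127 0.54; -0.009 -0.017 0 0 0 0.17 0.54; -0.011 -0.02 0 0 0 0.214 0.54; -0.013 -0.023 0 0 0 0.258 0.54; -0.014 -0.027 0 0 0 0.301 0.54; -0.016 -0.031 0 0 0 0.357 0.54; -0.016 -0.031 0 0 0 0.357 0.54")

```text
clock: 4.8
tool_pos: [0.5667, -0.046, 0.0113]
tcp_rot: [3.121, 0.002, -1.35]
force: [-11.3, -3.0, 7.4]
grip_width: 0.0399
```

Run:
```python
from h import *
crop("side",170,140,370,290,4,"pics/s3.png")
s=env.read_state();p=s["tool_pos"];n=np.array([np.cos(np.radians(12.7)),np.sin(np.radians(12.7))])
plan(); print("tcp to fence",(np.array([.6988,-.0167])-p[:2])@n)
```

```text
now 4.85 [ 0.5667 -0.046   0.0113] yaw -77.36 F [-11.6  -2.9   5.8] w 0.04 rp [3.121e+00 3.000e-03]
tcp to fence 0.13536177772868352
```

View pics/s3.png

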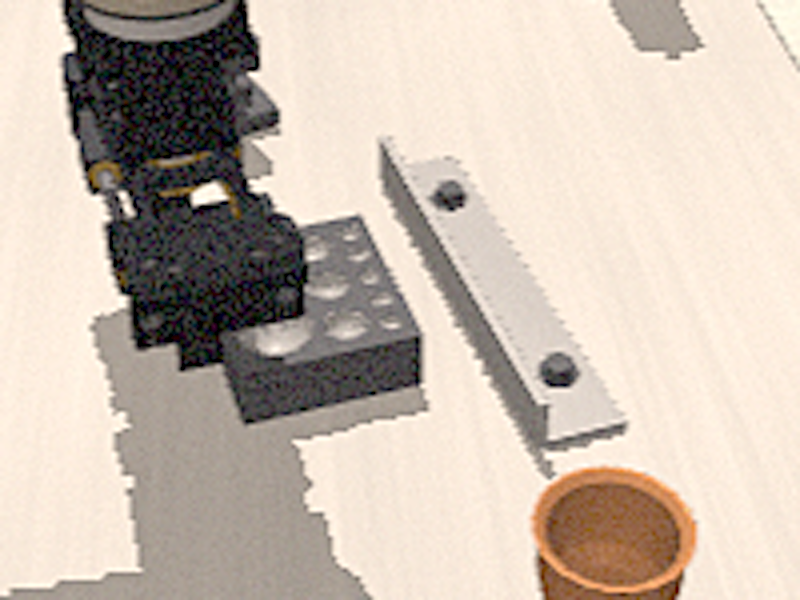

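Run:
```python
from h import *
f=lambda x,y:(170+x/4-.375,140+y/4-.375)
q=[(360,217),(420,337),(228,362)]
w=[ray("side",f(*k),.032)[:2] for k in q]
for k in w: print(k.round(4))
d=w[0]-w[1]; print("blk yaw",np.degrees(np.arctan2(d[1],d[0]))-90,np.linalg.norm(d),np.linalg.norm(w[1]-w[2]))
a,b=[ray("side",f(*k),.03)[:2] for k in((381,138),(548,400))]; d=a-b; print("fence",a,b,np.degrees(np.arctan2(d[1],d[0]))-90,np.linalg.norm(d))
n=np.array([.9755,.22]); t=np.array([.22,-.9755])
for k in w: print("gap",(np.array([.6988,-.0167])-k)@n,"along from fence left end",(k-a)@t)
```

```text
[0.6563 0.0106]
[ 0.6762 -0.0861]
[ 0.5861 -0.0934]
blk yaw 11.636333713441886 0.09865398755095989 0.09039101277574584
fence [0.67451009 0.08523191] [ 0.72831799 -0.1323564 ] 13.890132851712934 0.22414273609178284
gap 0.03547558516581576 along from fence left end 0.06884262205374553
gap 0.03732248792369455 along from fence left end 0.16747933247669206
gap 0.1268224873602381 along from fence left end 0.1548188690524115
```

move_arm(targets="0 0.01 0 0 0 0 0.54; 0 0.018 0 0 0 0 0.54; 0.007 0.02 0 0 0 -0.007 0.3; 0.015 0.02 0 0 0 -0.007 0.3; 0.015 0.02 0 0 0 -0.007 0.3; 0.015 0.02 0 0 0 -0.007 0.3; 0.015 0.01 0 0 0 -0.007 0.3; 0.015 0.002 0 0 0 -0.007 0.3; 0.015 -0.003 0 0 0 -0.007 0.3; 0.015 -0.008 0 0 0 -0.007 0.3")

```text
clock: 5.85
tool_pos: [0.5707, -0.0606, 0.0103]
tcp_rot: [3.106, 0.007, -1.345]
force: [-20.8, -4.2, 15.9]
grip_width: 0.0608
```

Run:
```python
from h import *
s=env.read_state();p=s["tool_pos"]
n=np.array([.9755,.22]);plan((.6,-.06,.011,-76.9,.3)); print("tcp to fence",(np.array([.6988,-.0167])-p[:2])@n)
```

```text
now 5.85 [ 0.5707 -0.0606  0.0103] yaw -77.05 F [-20.8  -4.2  15.9] w 0.0608 rp [3.106 0.007]
0.006 -0.029 -0.001 0 0 -0.003 0.30
tcp to fence 0.13465422019944207
```

move_arm(targets="0 -0.003 -0.001 0.035 0 -0.003 0.3; 0 -0.006 -0.001 0.035 0 -0.003 0.3; 0 -0.009 -0.001 0.035 0 -0.003 0.3; 0 -0.012 -0.001 0.035 0 -0.003 0.3; 0 -0.015 -0.001 0.035 0 -0.003 0.3; 0 -0.018 -0.001 0.035 0 -0.003 0.3; 0 -0.021 -0.001 0.035 0 -0.003 0.3; 0 -0.024 -0.001 0.035 0 -0.003 0.3; 0 -0.027 -0.001 0.035 0 -0.003 0.3; 0 -0.03 -0.001 0.035 0 -0.003 0.3; 0 -0.03 -0.001 0.035 0 -0.003 0.3")

```text
clock: 6.95
tool_pos: [0.5926, -0.0563, 0.0094]
tcp_rot: [3.126, 0.011, -1.343]
force: [-16.9, -3.2, 12.7]
grip_width: 0.0609
```

Run:
```python
from h import *
s=env.read_state();p=s["tool_pos"]
n=np.array([.9755,.22]);plan((.6,-.06,.011,-76.9,.3)); print("tcp to fence",(np.array([.6988,-.0167])-p[:2])@n)
a=cv2.cvtColor(env.capture("side"),8)
import numpy as np
im=env.capture("side"); crop("side",200,160,340,265,5,"pics/s4.png",im)
```

```text
now 6.95 [ 0.5926 -0.0563  0.0094] yaw -76.97 F [-16.9  -3.2  12.7] w 0.0609 rp [3.126 0.011]
0.005 -0.006 -0.002 0 0 -0.001 0.30
tcp to fence 0.11226267336567029Traceback (most recent call last):
  File "<stdin>", line 4, in <module>
cv2.error: OpenCV(4.12.0) /io/opencv/modules/imgproc/src/color.simd_helpers.hpp:92: error: (-15:Bad number of channels) in function 'cv::impl::{anonymous}::CvtHelper<VScn, VDcn, VDepth, sizePolicy>::CvtHelper(cv::InputArray, cv::OutputArray, int) [with VScn = cv::impl::{anonymous}::Set<1>; VDcn = cv::impl::{anonymous}::Set<3, 4>; VDepth = cv::impl::{anonymous}::Set<0, 2, 5>; cv::impl::{anonymous}::SizePolicy sizePolicy = cv::impl::<unnamed>::NONE; cv::InputArray = const cv::_InputArray&; cv::OutputArray = const cv::_OutputArray&]'
> Invalid number of channels in input image:
>     'VScn::contains(scn)'
> where
>     'scn' is 3
```

Run:
```python
from h import *
crop("side",200,160,340,265,5,"pics/s4.png")
```

```text
(no output)
```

View pics/s4.png

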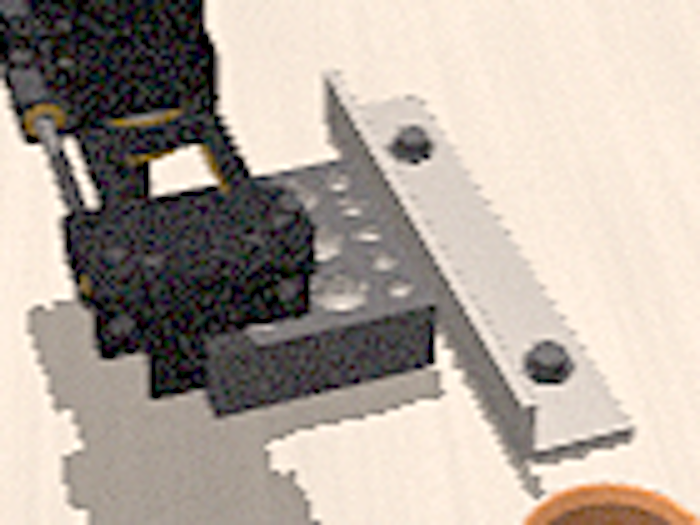

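Run:
```python
from h import *
f=lambda x,y:(200+x/5-.4,160+y/5-.4)
w=[ray("side",f(*k),.032)[:2] for k in((345,159),(437,303),(208,345))]
n=np.array([.9755,.22]); fr=lambda *k:ray("side",f(*k),.03)[:2]
a,b=fr(325,72),fr(533,404)
d=w[0]-w[1]; print("blk yaw",np.degrees(np.arctan2(d[1],d[0]))-90,np.linalg.norm(d))
t=(b-a)/np.linalg.norm(b-a); nn=np.array([-t[1],t[0]])
print(a,b,"fence yaw",np.degrees(np.arctan2(nn[1],nn[0])),np.linalg.norm(b-a))
for k in w: print(k,"gap side",(a-k)@nn,"gap top",(np.array([.6988,-.0167])-k)@n,"along",(k-a)@t)
```

```text
blk yaw 14.716613209388711 0.09847153004045468
[0.67394662 0.08580461] [ 0.7272002  -0.13422793] fence yaw 13.60543884782632 0.22638520745490276
[0.675706   0.01695682] gap side 0.014485348378547484 gap top 0.015123691237409165 along 0.06732969675359488
[ 0.70072155 -0.07828426] gap side 0.012575745584353825 gap top 0.011674061405431707 along 0.16578270912841547
[ 0.61310699 -0.09223767] gap side 0.10101404539742775 gap top 0.1002118136563102 along 0.1587346099881894
```

move_arm(targets="0 -0.007 -0.001 0.015 0.01 0 0.3; 0 -0.009 -0.001 0.015 0.01 0 0.3; 0 -0.011 -0.001 0.015 0.01 0 0.3; 0 -0.013 -0.001 0.015 0.01 0 0.3; 0 -0.015 -0.001 0.015 0.01 0 0.3; 0 -0.017 -0.001 0.015 0.01 0 0.3; 0 -0.018 -0.001 0.015 0.01 0 0.3; 0 -0.018 -0.001 0.015 0.01 0 0.3")

```text
clock: 7.85
tool_pos: [0.6019, -0.0544, 0.0092]
tcp_rot: [3.124, 0.005, -1.345]
force: [-18.5, -3.6, 14.4]
grip_width: 0.061
```

Run:
```python
from h import *
s=env.read_state();p=s["tool_pos"]
n=np.array([.9755,.22]);plan(); print("tcp to fence",(np.array([.6988,-.0167])-p[:2])@n,"torque",s["torque"].round(2))
```

```text
now 7.85 [ 0.6019 -0.0544  0.0092] yaw -77.05 F [-18.5  -3.6  14.4] w 0.061 rp [3.124 0.005]
tcp to fence 0.10278914276331413 torque [-0.72  4.16  0.1 ]
```

move_arm(targets="0 -0.008 -0.001 0.015 0.005 0.002 0.3; 0 -0.009 -0.001 0.015 0.005 0.002 0.3; 0 -0.01 -0.001 0.015 0.005 0.002 0.3; 0 -0.011 -0.001 0.015 0.005 0.002 0.3; 0 -0.012 -0.001 0.015 0.005 0.002 0.3; 0 -0.012 -0.001 0.015 0.005 0.002 0.3")

```text
clock: 8.45
tool_pos: [0.6019, -0.0544, 0.009]
tcp_rot: [3.116, 0.007, -1.347]
force: [-25.7, -4.9, 21.0]
grip_width: 0.061
```

Run:
```python
from h import *
s=env.read_state();p=s["tool_pos"]
n=np.array([.9755,.22]);plan(); print("tcp to fence",(np.array([.6988,-.0167])-p[:2])@n,"torque",s["torque"].round(2))
crop("side",200,160,340,265,5,"pics/s5.png")
```

```text
now 8.45 [ 0.6019 -0.0544  0.009 ] yaw -77.2 F [-25.7  -4.9  21. ] w 0.061 rp [3.116 0.007]
tcp to fence 0.10285774630575632 torque [-0.58  5.77  0.45]
```

View pics/s5.png

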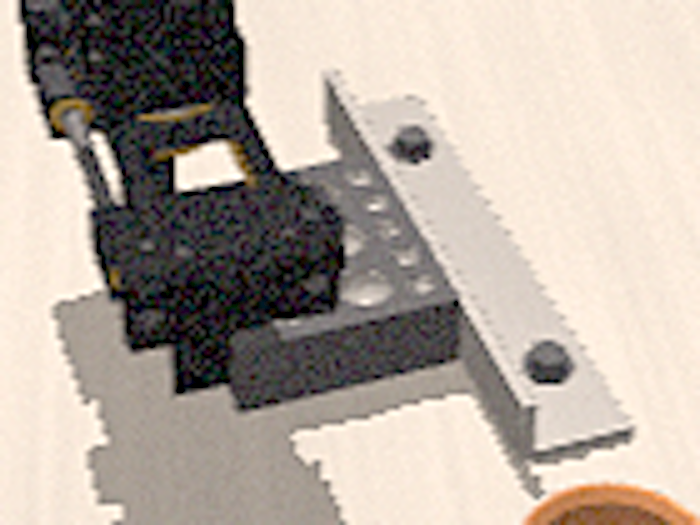

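move_arm(targets="0 0.01 0 0.025 0.007 0.003 0.3; 0 0.04 0 0.025 0.007 0.003 0.3; 0 0.08 0 0.025 0.007 0.003 0.3; 0 0.12 0 0.025 0.007 0.003 0.3; 0 0.14 0 0.025 0.007 0.003 0.3; 0 0.14 0 0.025 0.007 0.003 0.3")

```text
clock: 9.1
tool_pos: [0.4632, -0.0857, 0.0126]
tcp_rot: [3.139, 0.001, -1.353]
force: [-0.1, 0.0, 0.7]
grip_width: 0.0609
```

Run:
```python
from h import *
im=env.capture("top");cv2.imwrite("pics/top2.png",im); crop("top",200,135,325,225,6,"pics/c2.png",im)
plan()
```

```text
now 9.15 [ 0.4658 -0.0853  0.0128] yaw -77.41 F [ 0.6  0.1 -0.9] w 0.0608 rp [-3.141  0.   ]
```

View pics/c2.png

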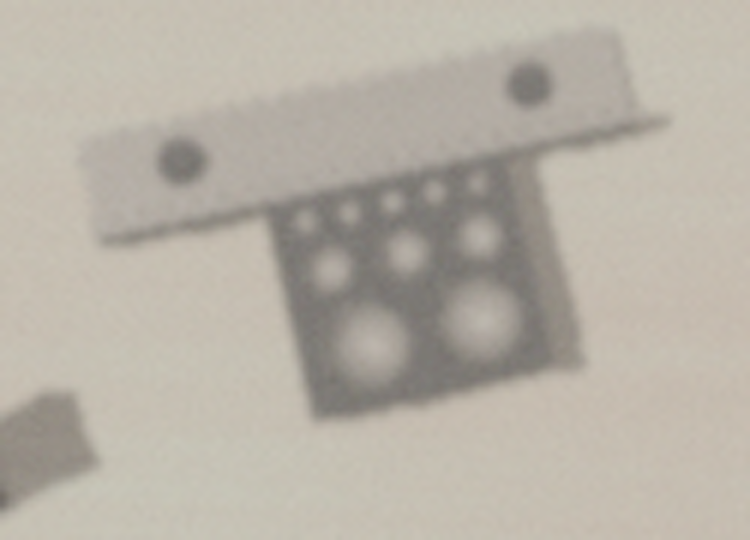

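Run:
```python
from h import *
g=cv2.cvtColor(cv2.imread("pics/top2.png"),6)
f=lambda x,y:(200+x/6-.42,135+y/6-.42)
poly=np.array([f(285,215),f(515,168),f(545,355),f(322,405)]).round().astype(int); m=np.zeros_like(g); cv2.fillPoly(m,[poly],255)
C=[]
for lv in(62,):
    n,l,s,ce=cv2.connectedComponentsWithStats(((g>lv)&(m>0)).astype(np.uint8))
    for i in range(1,n):
        if s[i,4]>2: C.append((s[i,4],*ray("top",ce[i],.032)[:2]))
C=np.array(C); P=np.array([.6988,-.0167]); nn=np.array([.9755,.22]); t=np.array([.22,-.9755])
for a,x,y in C: print(int(a),round(x,4),round(y,4),"dist",round(float((P-[x,y])@nn)*1000,1),"along",round(float(([x,y]-P)@t)*1000,1))
for (A,B,lv,z) in((f(105,240),f(262,205),78,.03),(f(555,150),f(635,133),76,.03),(f(105,240),f(635,128),None,.03),(f(322,417),f(548,370),78,0),(f(273,215),f(315,415),78,.032)):
    e=edge(g,A,B,z,lev=lv,hw=3); print(e[0].round(4),np.degrees(np.arctan2(e[1][1],e[1][0])).round(2),e[2],e[3],"dist",((P-e[0])@nn*1000).round(1))
```

```text
8 0.6941 -0.082 dist 19.0 along 62.7
16 0.6935 -0.0493 dist 12.4 along 30.6
15 0.6968 -0.0672 dist 13.1 along 48.8
17 0.6894 -0.0318 dist 12.5 along 12.6
21 0.6821 0.0033 dist 11.9 along -23.2
17 0.6858 -0.014 dist 12.1 along -5.5
58 0.6758 -0.0674 dist 33.6 along 44.4
57 0.6691 -0.0379 dist 33.6 along 14.1
3 0.6757 -0.0855 dist 37.7 along 62.0
55 0.6619 -0.0067 dist 33.8 along -17.9
158 0.6425 -0.0674 dist 66.1 along 37.0
165 0.6319 -0.0229 dist 66.7 along -8.7
[0.681  0.0566] -77.21 0.09191766992182693 38 dist 1.3
[ 0.7158 -0.115 ] -78.15 0.1877238679066977 40 dist 5.1
[ 0.6959 -0.0068] -78.45 0.21400154997650134 40 dist 0.6
[ 0.6137 -0.0578] -76.67 0.139489627526018 40 dist 92.0
[0.6412 0.0089] -166.84 0.04399414091176368 40 dist 50.5
```

move_arm(targets="-0.002 -0.05 0 0 0 -0.009 0.3; -0.002 -0.1 0 0 0 -0.009 0.3; -0.002 -0.12 0 0 0 -0.009 0.3; -0.002 -0.13 0 0 0 -0.009 0.3; -0.002 -0.136 0 0 0 -0.009 0.3; -0.002 -0.14 -0.001 0 0 -0.009 0.3; -0.002 -0.144 -0.002 0 0 -0.009 0.3; -0.002 -0.148 -0.003 0.01 0 -0.009 0.3; -0.002 -0.151 -0.004 0.01 0 -0.009 0.3; -0.002 -0.153 -0.004 0.01 0 -0.009 0.3; -0.002 -0.155 -0.004 0.01 0 -0.009 0.3; -0.002 -0.155 -0.004 0.01 0 -0.009 0.3")

```text
clock: 10.35
tool_pos: [0.6018, -0.0526, 0.0138]
tcp_rot: [3.125, 0.008, -1.346]
force: [-23.8, -3.5, 8.0]
grip_width: 0.0608
```

Run:
```python
from h import *
s=env.read_state();p=s["tool_pos"]
n=np.array([.9755,.22]);plan(); print("tcp to fence",(np.array([.6988,-.0167])-p[:2])@n,"torque",s["torque"].round(2))
```

```text
now 10.35 [ 0.6018 -0.0526  0.0138] yaw -77.15 F [-23.8  -3.5   8. ] w 0.0608 rp [3.125 0.008]
tcp to fence 0.10247610290346992 torque [-1.15  5.31 -0.13]
```

move_arm(targets="0 -0.018 -0.003 0.016 0.008 0.002 0.3; 0 -0.022 -0.004 0.016 0.008 0.002 0.3; 0 -0.026 -0.004 0.016 0.008 0.002 0.3; 0 -0.026 -0.004 0.016 0.008 0.002 0.3")

```text
clock: 10.75
tool_pos: [0.6018, -0.0523, 0.0136]
tcp_rot: [3.093, 0.015, -1.353]
force: [-45.3, -5.1, 23.8]
grip_width: 0.0612
```

Run:
```python
from h import *
s=env.read_state();p=s["tool_pos"]
n=np.array([.9755,.22]);plan(); print("tcp to fence",(np.array([.6988,-.0167])-p[:2])@n,"torque",s["torque"].round(2))
```

```text
now 10.75 [ 0.6018 -0.0523  0.0136] yaw -77.54 F [-45.3  -5.1  23.8] w 0.0612 rp [3.093 0.015]
tcp to fence 0.10248898778852322 torque [-1.3   9.99  0.53]
```

move_arm(targets="0 0.005 0 0.048 0.015 0.008 0.3; 0 0.03 0 0.048 0.015 0.008 0.3; 0 0.07 0 0.048 0.015 0.008 0.3; 0 0.12 0 0.048 0.015 0.008 0.3; 0 0.14 -0.03 0.048 0.015 0.008 0.3; 0 0.14 -0.06 0.048 0.015 0.008 0.3; 0 0.14 -0.08 0.048 0.015 0.008 0.3; 0 0.14 -0.08 0.048 0.015 0.008 0.3")

```text
clock: 11.55
tool_pos: [0.4707, -0.0835, 0.1029]
tcp_rot: [-3.137, -0.001, -1.362]
force: [0.7, -0.2, -0.6]
grip_width: 0.0611
```

Run:
```python
from h import *
a=env.capture("top"); cv2.imwrite("pics/top3.png",a); b=env.capture("side")
c=[cv2.resize(a[130:225,130:330],None,fx=4,fy=4,interpolation=2)[:, :800],cv2.resize(b[150:205,200:340],(800,314),interpolation=2)]
o=np.vstack([cv2.resize(c[0],(600,285)),cv2.resize(b[160:260,210:350],(430,307),interpolation=2).__class__(()) if 0 else cv2.copyMakeBorder(cv2.resize(b[160:260,210:350],(430,307),interpolation=2),0,0,0,170,0)])
cv2.imwrite("pics/f.png",np.clip((o/255.)**.6*306,0,255).astype(np.uint8)); plan()
```

```text
now 11.65 [ 0.4689 -0.0827  0.1005] yaw -77.99 F [ 0.2  0.3 -0.2] w 0.0606 rp [3.141 0.   ]
```

View pics/f.png

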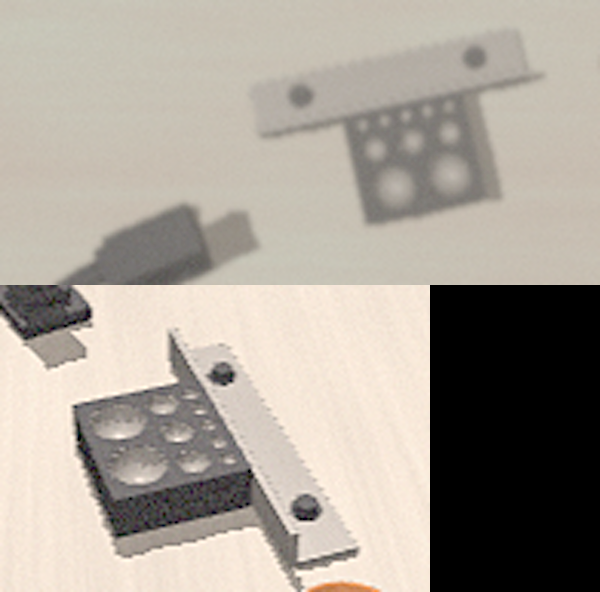

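Run:
```python
from h import *
a,b=[cv2.imread(f"pics/{n}.png").astype(int) for n in("top0","top3")]
d=np.abs(a-b).max(2)
for n,(x0,y0,x1,y1) in dict(cup=(325,128,370,170),finial=(348,178,378,204),anvil=(142,192,218,234),fenceback=(214,138,306,160)).items(): print(n,(d[y0:y1,x0:x1]>20).sum())
print(env.hand_in())
```

```text
cup 0
finial 0
anvil 0
fenceback 0
the job is handed in; nothing more can be done
None
```

The dapping block is flush against the fence on its small-cup side, and the job is handed in at about 12 s on the clock.

**What I did:** I pushed on the large-cup face with both fingertips, turning the block about 43° clockwise until it was within about 1° of square, with a 36 mm gap left. I then centred the fingers on the face, pushed the block straight in, and backed the arm off clear of it.

**Last checks:**
- **Seating:** A confirming push rose to about 45 N at the fingertips and the block did not move, so it is against the fence.
- **Alignment:** After the first straight push, before the confirming one, the cup rows put the gap within about 1 mm and the angle within about 1°. The final pictures show the block edge meeting the fence along its whole length. It sits roughly mid-fence, with fence left over beyond both ends.
- **Bystanders:** Comparing top pictures from before and after showed no change at the finial, lamp cup or anvil stake.

**Disagreements:**
- The tool stopped about 3 mm short of where I had calculated contact. I put this down to calibration and finger size, since the force and pictures show contact.
- The top and side views disagreed by about 1° on the fence angle (12.7° against 13.6–13.9°).

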